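# Tip the oak galls out of the corner-spout sorting tray into the bowl

### The job

The sorted oak galls for the next batch of ink are in the wooden corner-spout tray, whose handle end is pushed under the paper shelf of the writing desk. Draw the tray out and set it down flat on the desk with its cut-off spout corner over the stoneware bowl and all four galls still in it, and let go; then take it afresh by its handle and raise that, so that the tray tips about its spout corner, kept low at the bowl, and all four galls roll out into the bowl. Lay the tray down flat on the desk again, and leave the bowl, ink bottles, cups, brush and pen case where they stand.

Things in the scene. Friction and masses are not known exactly. Their poses are not given: they have to be found in the camera images.
- desk: Fixed low flat-topped wooden desk, 420 (x) x 600 (y) x 70 mm high; origin at its underside's centre, on the table. On its -y end stands a fixed paper shelf, covering desk x -190 to 155, y -300 to -115: a roof 65 mm above the desk top, 10 thick, with paper up to 34 mm on it; sides and back closed, open to +y. The bowl stands on the table beyond the +y edge (y = 300).
- tray_mid (a point): Centre of the wooden tray, half-way up (14 mm). 190 x 190 mm, floor 6, walls 9 thick and 28 high, about 0.33 kg. Axes along its sides, z up, at first roughly the desk's. Corner (-x, +y) is cut off at 45 degrees: an open notch 99 mm wide (86 between the wall ends) as spout. A handle stands out from corner (+x, -y), at first under the shelf; the +y wall (front) is in the open. Galls lie 45 mm or more behind that wall.
- tray_front (a point): Middle of the tray's front (+y) wall, at tray x +35, y +90.5 mm, 17 mm above the tray's underside; axes as the tray's. The wall is 9 mm thick, 120 mm long along the tray's x, and can be pinched across its thickness from above.
- tray_spout (a point): Middle of the spout's edge, on the upper side of the floor (6 mm above the underside), at tray x -60, y +60 mm; axes as the tray's. The spout points along tray (-x, +y). The tray's centre lies 85 mm behind it.
- tray_grip (a point): Grip point of the handle, half-way up (25 mm above the tray's underside), at tray x +112, y -112 mm; axes as the tray's. The spout's edge lies 243 mm away along tray (-x, +y). The handle is a bar on that diagonal, 18 mm wide, from 8 to 42 mm above the underside, standing out 48 mm from the corner (24 to either side of this point); pinch it across its width.
- tray_handle: The handle bar itself, fixed to the tray; origin at its centre, its x along the bar, pointing away from the spout.
- bowl_mouth (a point): Centre of the mouth of the stoneware bowl, 46 mm above the table (24 mm below the desk top). Outer diameter 156 mm, inner 144 mm at the rim, about 125 mm at the floor, floor 8 mm thick, 0.65 kg, loose on the table. Its centre lies 84 to 90 mm beyond the desk's +y edge.
- gall0_center (a point): Centre of an oak gall, a warty brown ball 32 mm in diameter, 12 g, loose in the tray; it starts to roll when the floor slopes by more than about 7 degrees.
- gall1_center (a point): Centre of an oak gall, a warty brown ball 32 mm in diameter, 12 g, loose in the tray; it starts to roll when the floor slopes by more than about 7 degrees.
- gall2_center (a point): Centre of an oak gall, a warty brown ball 32 mm in diameter, 12 g, loose in the tray; it starts to roll when the floor slopes by more than about 7 degrees.
- gall3_center (a point): Centre of an oak gall, a warty brown ball 32 mm in diameter, 12 g, loose in the tray; it starts to roll when the floor slopes by more than about 7 degrees.
- ink_desk_mid (a point): Bystander: ink bottle on the desk, 52 mm wide, 62 mm high; its centre.
- cup_desk_mid (a point): Bystander: porcelain cup on the desk, 62 mm wide, 48 mm high; its centre.
- ink_tall_mid (a point): Bystander: taller ink bottle on the table, 48 mm wide, 85 mm high; its centre.
- cup_a_mid (a point): Bystander: porcelain cup on the table near the bowl, 62 mm wide, 48 mm high; its centre.
- cup_b_mid (a point): Bystander: another such cup on the table; its centre.
- brush: Bystander: artist's brush lying on the table, 180 mm long, 9 mm thick; origin under its middle.
- pencase: Bystander: closed wooden pen case on the table, 190 x 55 x 26 mm; origin at the centre of its underside.
- tray: The sorting tray as a whole; origin at the centre of its underside, axes as given for its centre.
Things that resemble listed ones, but are neither listed nor needed, are in the scene too. Leave any pink or yellow look-alike of the part that bears bowl_mouth alone.

How it is judged (in metres and radians):
On the way, in this order (a step that is already met when the one before it is completed fails the run):
1. the tray is out, flat on the desk with its spout over the bowl, the galls in it, and let go (angle between tray_mid's own z axis and vertical below 0.06 rad and z of tray_mid in the frame of desk between 0.078 and 0.09 m and x of gall0_center in the frame of tray_mid between -0.09 and 0.09 m and y of gall0_center in the frame of tray_mid between -0.09 and 0.09 m and z of gall0_center in the frame of tray_mid between -0.02 and 0.03 m and x of gall1_center in the frame of tray_mid between -0.09 and 0.09 m and y of gall1_center in the frame of tray_mid between -0.09 and 0.09 m and z of gall1_center in the frame of tray_mid between -0.02 and 0.03 m and x of gall2_center in the frame of tray_mid between -0.09 and 0.09 m and y of gall2_center in the frame of tray_mid between -0.09 and 0.09 m and z of gall2_center in the frame of tray_mid between -0.02 and 0.03 m and x of gall3_center in the frame of tray_mid between -0.09 and 0.09 m and y of gall3_center in the frame of tray_mid between -0.09 and 0.09 m and z of gall3_center in the frame of tray_mid between -0.02 and 0.03 m and horizontal distance between tray_spout and bowl_mouth below 0.07 m and contact force between the fingers and tray below 0.1 N), for 0.2 s.
2. the tray is tipped by its handle, the spout low over the bowl (angle between tray_mid's own z axis and vertical above 0.2 rad and contact force between the fingers and tray_handle above 0.5 N and horizontal distance between tray_spout and bowl_mouth below 0.075 m and height (world z) of tray_spout below 0.11 m), for 0.1 s.
At the end, for the whole second after the job is handed in: all four galls lie in the bowl (centres within 70 mm of the bowl's axis and less than 60 mm above the table), the bowl upright and within 30 mm of where it stood, the tray lying flat (within 0.06 rad) on the desk top, everything at rest (horizontal distance between each of gall0_center, gall1_center, gall2_center, gall3_center and bowl_mouth below 0.07 m and height (world z) of each of gall0_center, gall1_center, gall2_center, gall3_center below 0.06 m and angle between bowl_mouth's own z axis and vertical below 0.1 rad and distance of bowl_mouth from where it was at the start of the episode below 0.03 m and angle between tray_mid's own z axis and vertical below 0.06 rad and z of tray_mid in the frame of desk between 0.078 and 0.09 m and linear speed of tray below 0.02 m/s); the robot touches nothing.
It fails at once if a gall fell on the table or desk ((height (world z) of gall0_center below 0.12 m and horizontal distance between gall0_center and bowl_mouth above 0.085 m and distance between gall0_center and tray_mid above 0.15 m) or (height (world z) of gall1_center below 0.12 m and horizontal distance between gall1_center and bowl_mouth above 0.085 m and distance between gall1_center and tray_mid above 0.15 m) or (height (world z) of gall2_center below 0.12 m and horizontal distance between gall2_center and bowl_mouth above 0.085 m and distance between gall2_center and tray_mid above 0.15 m) or (height (world z) of gall3_center below 0.12 m and horizontal distance between gall3_center and bowl_mouth above 0.085 m and distance between gall3_center and tray_mid above 0.15 m)).
It fails at once if an ink bottle or cup was shifted or tipped (distance of any of ink_desk_mid, cup_desk_mid, ink_tall_mid, cup_a_mid, cup_b_mid from where it was at the start of the episode above 0.03 m or angle between any of ink_desk_mid, cup_desk_mid, ink_tall_mid, cup_a_mid, cup_b_mid's own z axis and vertical above 0.3 rad).
It fails at once if the brush or pen case was shifted (distance of any of brush, pencase from where it was at the start of the episode above 0.04 m).
It also fails if it takes over 56 s, if anything falls off the work surface, if the arm or the gripper's body presses on something with over 40 N, if the wrist force passes 120 N, or if a joint passes its speed limit or range.

### The arm

A 6-joint arm with a two-finger parallel gripper is mounted at the origin on the work surface. World frame = base frame: x ahead of the robot, y to its left, z up, the work surface at z = 0. Lengths are in m, angles in degrees, forces in N, time in s.
With the tool pointing down it reaches from about 0.425 to 0.95 m from the base axis. Payload 3.5 kg.
Tool frame: the origin (TCP) lies midway between the tips of the shut fingers; the grasp point (between the pads) lies manip.tcp_to_grasp behind it (manip.tcp_to_grasp is the distance from the TCP to the grasp point, in m); z points along the fingers, y is the direction in which the jaws open and shut (so a half turn about z gives the same grasp; the last joint's range is limited). The gripper opens to 85 mm and grips with 20 to 120 N. Pads are 22 mm wide; open, the fingers measure 114 mm over their backs; the gripper's body (76 mm by 85 mm) begins 54 mm behind the grasp point. The pads swing forward as they close: fully open they stand 13 mm farther back than shut.
Start: joints at [-83.938, 16.404, 90.338, -0, 73.258, -8.594], TCP at [0.171, -0.653, 0.231] pointing down, gripper open.
Joint ranges: [-158.93, 158.93], [-51.34, 127.21], [12.03, 142.37], [-87.48, 267.48], [13.55, 161.25], [-162.69, 162.69]. Speed limits (degrees/s): [159.86, 159.86, 180, 180, 180, 180].

### API

Orientations are given as [roll, pitch, yaw] about the fixed x, y, z axes, in that order (R = Rz(yaw) Ry(pitch) Rx(roll)).
In Python, from workcell import status, snapshot, camera_params, job_done, manip gives the robot as it stands.
- The arm moves only by the tool carry_out, never from a script. Its argument "steps" is a list of rows, each a list of 7 numbers: the turn, a rotation vector about the tool's x, y, z in degrees, then the shift along the tool's x, y, z in mm, then the closure, from 0 (fully open) to 1 (shut). In form: [[ax, ay, az, tx, ty, tz, jaw], ...]. A call has 1 to 20 rows; each row is the pose to reach, as a shift and turn from the pose commanded when the call began, along the tool's axes at that moment; what a row does not reach only later rows make up. A row lasts 1/10 s, in which the tool goes at most 50 mm and 8.59 degrees, less where a joint would pass 70% of its speed; a pose out of reach is approached as far as the arm can. A call with a gripper value outside its range is refused whole. The fingers move at their own pace and stop on an object; "newtons" is the grip in N (left out, the last holds). Time passes only in rows, so rows that repeat a pose let the fingers close. It gives the time, the measured TCP pose, the force and the opening at its end, in the units of the state.
- status.get_state(): the state, without advancing time (a new reading comes with each control period).
- snapshot(name): name is "side" or "top"; returns the picture (384x512x3 uint8, red, green, blue); there is no depth.
- camera_params(name): a dict with "vfov" (degrees; the focal length in pixels is half the picture's height over the tangent of half this angle, whatever the lens; pixels are square), "cx", "cy" (the principal point, pixels), "dist_coeffs" ([k1, k2, p1, p2, k3] as OpenCV has them; the pictures are not rectified), "position" and "attitude" of the camera in the world. Camera axes: x right, y down, z forward; pixel columns grow to the right and rows downward; lengths in m; the calibration is good to about 2 mm. A picture is of the moment at which its call begins. camera_params takes no time and is no camera call.
- job_done(): hands the job in, once; it reports no verdict.
The state is a dict: "t": time; "qpos": joint angles; "joint_vel": joint speeds; "joint_efforts": joint torques, N m; "tool_pos": TCP position; "tool_rot": TCP orientation; "wrist_force": force on the tool from outside, world axes, zero at the start; "moment": the same for the moment, N m; "opening": finger opening in m.
Only numpy, scipy, OpenCV 4.12 (cv2) and the standard library are available. Lean on these libraries where they do the work, as an engineer would, in place of code of your own. Each camera call takes 0.05 s, during which the arm holds its last target. There are 200 camera calls.

## Working session

There is one attempt and no reset: what is moved stays moved. The work goes in short steps, Python scripts to look and compute and a tool call to move; the robot and the scene stay as the last step left them, time stands still between calls to the robot, and variables do not carry over. Pictures are saved under pics/ and viewed, about 8 in all and at most 12, crops included, and the job is handed in when it is done.

Besides the shell and the picture viewer there is one more tool, called after "Call:" in YAML: its name, and indented under it one key for each argument. carry_out: Moves the arm, as the interface text tells. Its arguments: {"type":"object","properties":{"steps":{"type":"array","items":{"type":"array","items":{"type":"number"}}},"newtons":{"type":"number"}},"required":["steps"]}

```bash
mkdir -p pics; ls; python3 - <<'E'
from workcell import status, snapshot, camera_params, manip
import cv2
for n in("side","top"):
    print(n,camera_params(n)); cv2.imwrite(f"pics/{n}0.png",cv2.resize(snapshot(n)[:,:,::-1],(800,600)))
print(status.get_state(), manip.tcp_to_grasp)
E
```

```text
pics
side {'vfov': 55.10442490608736, 'cx': 256.0104197846889, 'cy': 190.31266446429998, 'dist_coeffs': array([-0.04520319,  0.        ,  0.        ,  0.        ,  0.        ]), 'position': array([0.09732252, 0.956186  , 0.72058097]), 'attitude': array([-124.43994811,   -0.20268506, -155.78356453])}
top {'vfov': 50.70190516460097, 'cx': 261.3140011094168, 'cy': 192.56465444293727, 'dist_coeffs': array([0.0321007, 0.       , 0.       , 0.       , 0.       ]), 'position': array([0.37330475, 0.12520345, 1.303325  ]), 'attitude': array([-175.37411525,    0.35441516,  -91.28344742])}
{'t': 0.1, 'qpos': array([-8.39390385e+01,  1.64511657e+01,  9.04145206e+01,  1.04690035e-05,
        7.32588404e+01, -8.59467538e+00]), 'joint_vel': array([-0.02078149, -0.04986735, -0.21278614,  0.17421723,  0.05401222,
       -0.00207305]), 'joint_efforts': array([ 9.62791019e-04, -4.07293940e+01, -2.93697560e+01, -1.36570561e-04,
        3.40673898e-03, -1.81033062e-05]), 'tool_pos': array([ 0.17074257, -0.65243249,  0.23005195]), 'tool_rot': array([-1.79876873e+02, -1.86196031e-02,  1.46556139e+01]), 'wrist_force': array([-0.17337719,  0.11087964,  0.79494858]), 'moment': array([ 0.01529216, -0.01135522, -0.03445431]), 'opening': 0.08516448213070776} 0.0187
```

View pics/top0.png

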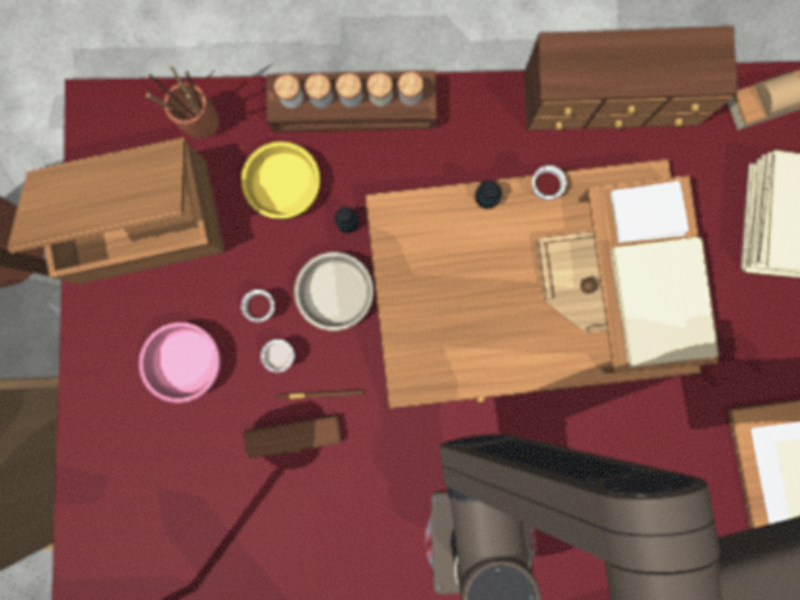

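View pics/side0.png

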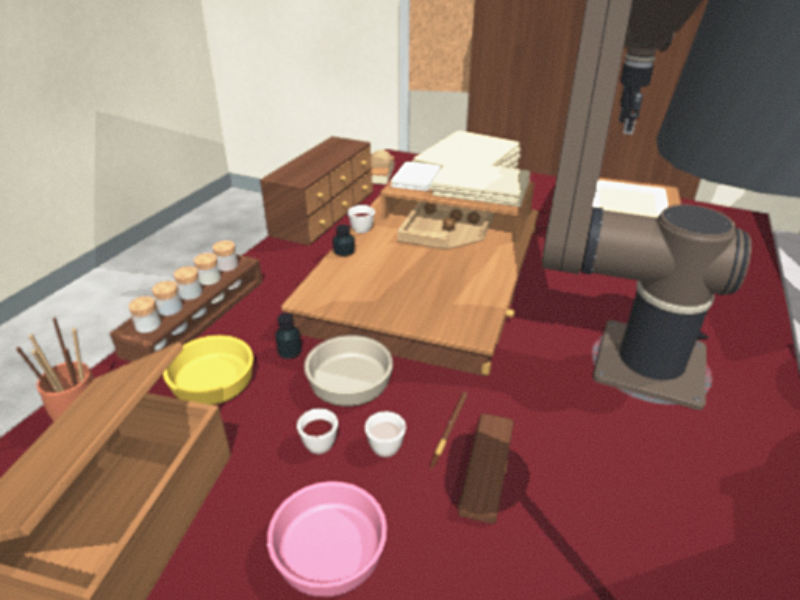

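The top view shows the desk's front corners at (367,195) and (390,407), the grey bowl at (334,291), and the tray front wall from (540,237) to (549,302), with the spout running to about (583,330). The shelf front is at x≈600. In the side view the galls sit at the back of the tray.

```bash
cat > h.py <<'E'
import numpy as np, cv2
from scipy.spatial.transform import Rotation as R
from workcell import status, snapshot, camera_params, manip
def cam(n):
    c=camera_params(n); f=192/np.tan(np.radians(c['vfov']/2))
    return np.array([[f,0,c['cx']],[0,f,c['cy']],[0,0,1]]),c['dist_coeffs'],R.from_euler('xyz',c['attitude'],degrees=True).as_matrix(),c['position']
def ray(n,px,z,s=1.5625):
    "px in 800x600 image -> world points on plane z"
    K,d,Rc,p=cam(n); px=(np.array(px,float).reshape(-1,1,2)+.5)/s-.5
    u=cv2.undistortPoints(px,K,d).reshape(-1,2); v=np.c_[u,np.ones(len(u))]@Rc.T
    return p+v*((z-p[2])/v[:,2])[:,None]
def proj(n,P,s=1.5625):
    K,d,Rc,p=cam(n); r=cv2.Rodrigues(Rc.T)[0]
    q=cv2.projectPoints(np.array(P,float).reshape(-1,3),r,-Rc.T@p,K,d)[0].reshape(-1,2)
    return (q+.5)*s-.5
def crop(n,x0,y0,x1,y1,name,k=3):
    im=snapshot(n)[:,:,::-1][y0:y1,x0:x1]; cv2.imwrite("pics/"+name,cv2.resize(im,None,fx=k,fy=k,interpolation=cv2.INTER_CUBIC))
def rv2tool(dp): # world mm shift -> tool axes
    return R.from_euler('xyz',status.get_state()['tool_rot'],degrees=True).inv().apply(dp)
E
python3 - <<'E'
from h import *
np.set_printoptions(precision=4,suppress=True)
print("desk",ray('top',[(367,195),(390,407)],.07)[:,:2])
print("bowl",ray('top',[(334,291)],.046)[:,:2],ray('side',[(348.5,367)],.046)[:,:2])
print("tray front",ray('top',[(539,238),(549,302),(583,330)],.098)[:,:2])
print("ink,cup desk",ray('top',[(488,194)],.132)[:,:2],ray('top',[(549,182)],.118)[:,:2])
print("roof",ray('top',[(589,190),(612,367)],.145)[:,:2])
print("inktall",ray('top',[(346,219)],.085)[:,:2],ray('top',[(258,305),(278,355)],.048)[:,:2])
print("pads" ,status.get_state()['tool_pos'])
crop('top',320,135,430,230,'trc.png',7)
E
```

```text
desk [[0.6859 0.2082]
 [0.2695 0.171 ]]
bowl [[0.4989 0.279 ]] [[0.4931 0.2933]]
tray front [[ 0.5869 -0.1225]
 [ 0.4633 -0.1368]
 [ 0.4086 -0.1987]]
ink,cup desk [[ 0.6666 -0.0233]] [[ 0.6903 -0.1413]]
roof [[ 0.666  -0.2084]
 [ 0.3392 -0.2351]]
inktall [[0.6356 0.249 ]] [[0.4742 0.4301]
 [0.3743 0.3909]]
pads [ 0.1707 -0.6524  0.2301]
```

View pics/trc.png

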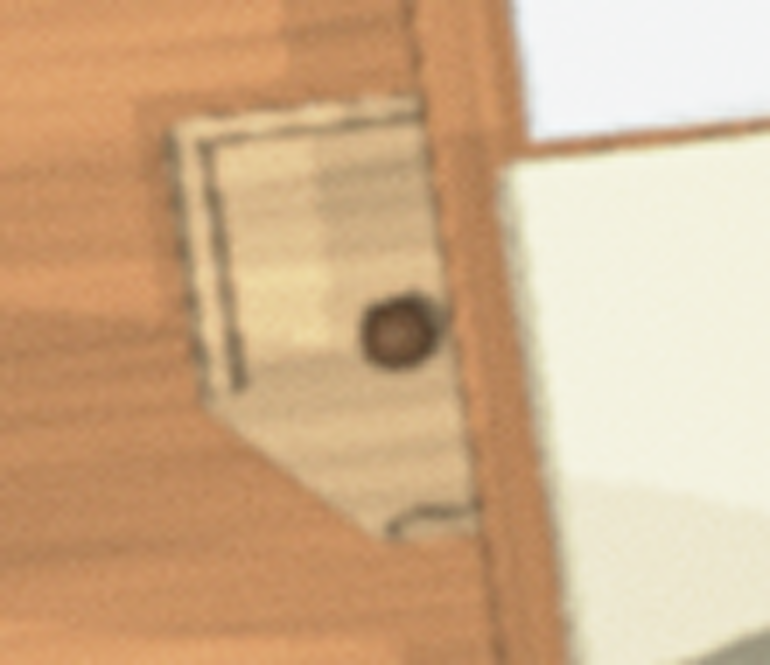

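```bash
cat >> h.py <<'E'
def goto(p,yaw,tiltR=None):
    "tool-frame turn (deg rotvec) and shift (mm) from the current pose to a tool-down pose at p, yaw"
    s=status.get_state(); A=R.from_euler('xyz',s['tool_rot'],degrees=True); B=R.from_euler('xyz',[180,0,yaw],degrees=True)
    if tiltR is not None: B=tiltR*B
    return np.round(np.r_[np.degrees((A.inv()*B).as_rotvec()),A.inv().apply(np.array(p)-s['tool_pos'])*1000],1)
E
python3 -c "
from h import *
print(goto([.528,-.134,.20],6.6))"
```

```text
[-1.000e-01 -0.000e+00  8.100e+00  4.768e+02 -4.112e+02  3.110e+01]
```

Call:
carry_out:
  steps:
    - [-0.1, 0, 8.1, 476.8, -411.2, 31.1, 0.45]
    - [-0.1, 0, 8.1, 476.8, -411.2, 31.1, 0.45]
    - [-0.1, 0, 8.1, 476.8, -411.2, 31.1, 0.45]
    - [-0.1, 0, 8.1, 476.8, -411.2, 31.1, 0.45]
    - [-0.1, 0, 8.1, 476.8, -411.2, 31.1, 0.45]
    - [-0.1, 0, 8.1, 476.8, -411.2, 31.1, 0.45]
    - [-0.1, 0, 8.1, 476.8, -411.2, 31.1, 0.45]
    - [-0.1, 0, 8.1, 476.8, -411.2, 31.1, 0.45]
    - [-0.1, 0, 8.1, 476.8, -411.2, 31.1, 0.45]
    - [-0.1, 0, 8.1, 476.8, -411.2, 31.1, 0.45]
    - [-0.1, 0, 8.1, 476.8, -411.2, 31.1, 0.45]
    - [-0.1, 0, 8.1, 476.8, -411.2, 31.1, 0.45]
    - [-0.1, 0, 8.1, 476.8, -411.2, 31.1, 0.45]
    - [-0.1, 0, 8.1, 476.8, -411.2, 31.1, 0.45]
    - [-0.1, 0, 8.1, 476.8, -411.2, 31.1, 0.45]
    - [-0.1, 0, 8.1, 476.8, -411.2, 31.1, 0.45]
    - [-0.1, 0, 8.1, 476.8, -411.2, 31.1, 0.45]
    - [-0.1, 0, 8.1, 476.8, -411.2, 31.1, 0.45]
  newtons: 40

```text
t: 1.95
tool_pos: [0.5276, -0.1357, 0.2003]
tool_rot: [179.9, -0.0, 6.4]
wrist_force: [0.0, -0.4, -0.6]
opening: 0.0469
```

```bash
python3 -c "
from h import *
print(goto([.528,-.134,.082],6.6)); crop('side',200,80,400,230,'s1.png',4)
P=[[.528,-.134,.098],[.587,-.1225,.098],[.4633,-.1368,.098]]
print((proj('side',P,1)-[200,80])*4)"
```

```text
[ 1.000e-01 -0.000e+00 -2.000e-01  5.000e-01 -1.800e+00  1.183e+02]
[[282.30576138 275.38741267]
 [217.0362588  268.00820718]
 [351.33019252 288.47303443]]
```

View pics/s1.png

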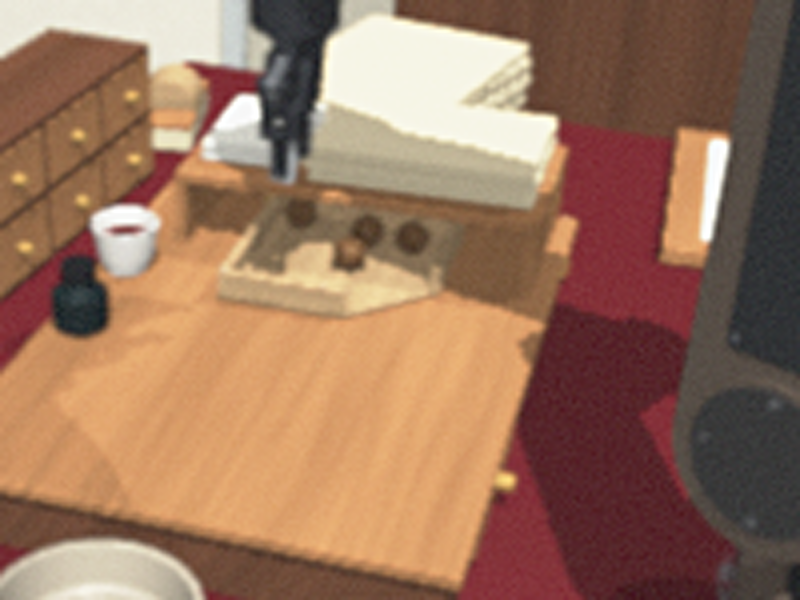

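The side crop shows four galls at the back of the tray. The front wall's top edge at (218,264)–(348,288) agrees with my projection, so I'm going down and gripping.

Call:
carry_out:
  steps:
    - [0.1, 0, -0.2, 0.5, -1.8, 40, 0.45]
    - [0.1, 0, -0.2, 0.5, -1.8, 75, 0.45]
    - [0.1, 0, -0.2, 0.5, -1.8, 100, 0.45]
    - [0.1, 0, -0.2, 0.5, -1.8, 110, 0.45]
    - [0.1, 0, -0.2, 0.5, -1.8, 118, 0.45]
    - [0.1, 0, -0.2, 0.5, -1.8, 118, 0.45]
    - [0.1, 0, -0.2, 0.5, -1.8, 118, 0.7]
    - [0.1, 0, -0.2, 0.5, -1.8, 118, 1]
    - [0.1, 0, -0.2, 0.5, -1.8, 118, 1]
    - [0.1, 0, -0.2, 0.5, -1.8, 118, 1]
    - [0.1, 0, -0.2, 0.5, -1.8, 118, 1]
    - [0.1, 0, -0.2, 0.5, -1.8, 118, 1]
  newtons: 40

```text
t: 3.2
tool_pos: [0.5292, -0.133, 0.0838]
tool_rot: [180.0, -0.1, 6.7]
wrist_force: [-2.0, 1.3, 6.0]
opening: 0.0081
```

```bash
python3 -c "
from h import *
s=status.get_state();print(s['tool_pos'],s['opening'])
print(goto([.523,-.014,.082],6.6),goto([.525,.05,.082],-12),goto([.575,.151,.082],-30))"
```

```text
[ 0.52919176 -0.13298095  0.08382883] 0.008108729423220674
[ 0.000e+00 -1.000e-01  1.000e-01  7.700e+00 -1.189e+02  1.800e+00] [ 0.000e+00 -1.000e-01  1.870e+01  1.720e+01 -1.822e+02  1.800e+00] [-0.000e+00 -1.000e-01  3.670e+01  7.870e+01 -2.767e+02  1.900e+00]
```

Call:
carry_out:
  steps:
    - [0, 0, 0, 0, -1, -1, 1]
    - [0, 0, 0, 0, -3, -1, 1]
    - [0, 0, 0, 0.5, -6, -1, 1]
    - [0, 0, 0, 1, -10, -1, 1]
    - [0, 0, 0, 1, -15, -1, 1]
    - [0, 0, 0, 1.5, -21, -1, 1]
    - [0, 0, 0, 2, -28, -1, 1]
    - [0, 0, 0, 2.5, -36, -1, 1]
    - [0, 0, 0, 3, -44, -1, 1]
    - [0, 0, 0, 3.5, -52, -1, 1]
    - [0, 0, 0, 4, -60, -1, 1]
    - [0, 0, 0, 4.5, -68, -1, 1]
    - [0, 0, 0, 5, -76, -1, 1]
    - [0, 0, 0, 5.5, -84, -1, 1]
    - [0, 0, 0, 6, -92, -1, 1]
    - [0, 0, 0, 6.5, -99, -1, 1]
    - [0, 0, 0, 7, -105, -1, 1]
    - [0, 0, 0, 7, -110, -1, 1]
    - [0, 0, 0, 7, -113, -1, 1]
    - [0, 0, 0, 7, -115, -1, 1]

```text
t: 5.2
tool_pos: [0.5222, -0.0176, 0.0838]
tool_rot: [179.9, -0.1, 6.8]
wrist_force: [0.3, -5.9, 5.0]
opening: 0.0079
```

```bash
python3 -c "
from h import *
s=status.get_state();print(s['tool_pos'],s['tool_rot'],s['wrist_force'],s['moment'])
print(goto([.53,.07,.083],-12),goto([.575,.151,.083],-30)); crop('top',200,90,420,255,'t2.png',3.6)"
```

```text
[ 0.52217122 -0.0175758   0.08381851] [ 1.79936145e+02 -6.23300483e-02  6.82021997e+00] [ 0.31199562 -5.92175598  5.04356506] [-0.80231231 -0.15521203  0.09541844]
[  0.1  -0.1  18.8  18.2 -86.    0.7] [ 0.000e+00 -1.000e-01  3.680e+01  7.250e+01 -1.611e+02  7.000e-01]
```

View pics/t2.png

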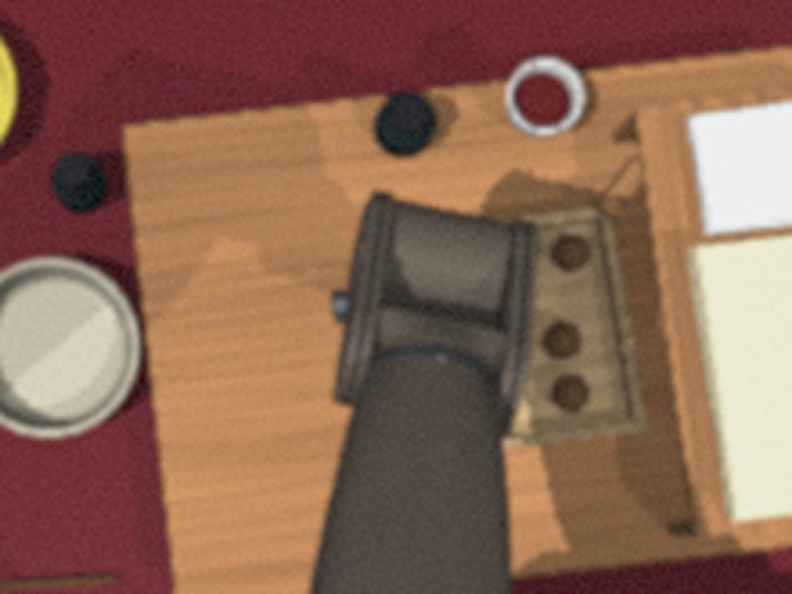

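The tray follows the gripper, with three galls visible at (570,252), (560,340) and (570,392). Next I turn and carry it on.

Call:
carry_out:
  steps:
    - [0, 0, 0.3, 0, -1, 0, 1]
    - [0, 0, 1, 0, -3, 0, 1]
    - [0, 0, 2, 0.5, -7, 0, 1]
    - [0, 0, 3, 1, -12, 0, 1]
    - [0, 0, 4, 2, -18, 0, 1]
    - [0, 0, 5.5, 3, -24, 0, 1]
    - [0, 0, 7, 4, -31, 0, 1]
    - [0, 0, 8.5, 5, -38, 0, 1]
    - [0, 0, 10, 6.5, -45, 0, 1]
    - [0, 0, 11.5, 8, -52, 0, 1]
    - [0, 0, 13, 10, -59, 0, 1]
    - [0, 0, 14.5, 12, -66, 0, 1]
    - [0, 0, 16, 14, -72, 0, 1]
    - [0, 0, 17, 15.5, -77, 0, 1]
    - [0, 0, 18, 17, -81, 0, 1]
    - [0, 0, 18.5, 18, -84, 0, 1]
    - [0, 0, 18.8, 18, -86, 0, 1]
    - [0, 0, 18.8, 18, -86, 0, 1]

```text
t: 7.05
tool_pos: [0.5297, 0.0699, 0.0838]
tool_rot: [180.0, -0.0, -12.0]
wrist_force: [0.5, -4.3, 7.1]
opening: 0.0082
```

```bash
python3 -c "
from h import *
s=status.get_state();print(s['tool_pos'],s['tool_rot'],s['wrist_force'],s['moment'])
print(goto([.575,.151,.084],-30))"
```

```text
[0.52967387 0.06990575 0.08382053] [ 1.79970952e+02 -2.85911196e-02 -1.20011018e+01] [ 0.45548838 -4.33517473  7.13634525] [-0.69962045 -0.14525067  0.21062552]
[  0.   -0.   18.   27.5 -88.7  -0.2]
```

Then release and lift straight up.

Call:
carry_out:
  steps:
    - [0, 0, 0.3, 0.5, -1, 0, 1]
    - [0, 0, 1, 1, -3, 0, 1]
    - [0, 0, 2, 2, -7, 0, 1]
    - [0, 0, 3, 3.5, -12, 0, 1]
    - [0, 0, 4, 5.5, -18, 0, 1]
    - [0, 0, 5.5, 7.5, -25, 0, 1]
    - [0, 0, 7, 10, -32, 0, 1]
    - [0, 0, 8.5, 12, -39, 0, 1]
    - [0, 0, 10, 14, -46, 0, 1]
    - [0, 0, 11.5, 16.5, -53, 0, 1]
    - [0, 0, 13, 19, -60, 0, 1]
    - [0, 0, 14.5, 21, -67, 0, 1]
    - [0, 0, 16, 23.5, -75, 0, 1]
    - [0, 0, 17, 25.5, -81, 0, 1]
    - [0, 0, 17.6, 26.5, -85, 0, 1]
    - [0, 0, 18, 27.5, -88, 0, 1]
    - [0, 0, 18, 27.5, -88.7, 0, 1]
    - [0, 0, 18, 27.5, -88.7, 0, 1]
    - [0, 0, 18, 27.5, -88.7, 0, 0.6]
    - [0, 0, 18, 27.5, -88.7, 0, 0.6]

```text
t: 9.05
tool_pos: [0.5729, 0.1517, 0.0816]
tool_rot: [180.0, 0.3, -30.1]
wrist_force: [-0.1, -0.5, -1.4]
opening: 0.034
```

Call:
carry_out:
  steps:
    - [0, 0, 0, 0, 0, 0, 0.6]
    - [0, 0, 0, 0, 0, -10, 0.6]
    - [0, 0, 0, 0, 0, -50, 0.6]
    - [0, 0, 0, 0, 0, -100, 0.6]
    - [0, 0, 0, 0, 0, -110, 0.6]

```text
t: 9.55
tool_pos: [0.5784, 0.1514, 0.2012]
tool_rot: [-179.6, -0.6, -30.0]
wrist_force: [1.6, -0.2, 0.7]
opening: 0.0343
```

```bash
python3 -c "
from h import *
s=status.get_state();print(s['tool_pos'],s['tool_rot'],s['wrist_force'],s['opening'])
print(goto([.54,-.062,.19],105));print(goto([.54,-.15,.19],105))"
```

```text
[0.57844589 0.15136475 0.20116172] [-179.56785465   -0.5558617   -30.04181341] [ 1.55563984 -0.22884342  0.69510024] 0.03430744589307001
[   0.4   -0.8 -135.    73.4  204.    10.3]
[   0.4   -0.8 -135.   117.5  280.2   10.2]
```

Call:
carry_out:
  steps:
    - [0.4, -0.8, -135, 73, 204, 8, 0.45]
    - [0.4, -0.8, -135, 73, 204, 8, 0.45]
    - [0.4, -0.8, -135, 73, 204, 8, 0.45]
    - [0.4, -0.8, -135, 73, 204, 8, 0.45]
    - [0.4, -0.8, -135, 73, 204, 8, 0.45]
    - [0.4, -0.8, -135, 73, 204, 8, 0.45]
    - [0.4, -0.8, -135, 73, 204, 8, 0.45]
    - [0.4, -0.8, -135, 73, 204, 8, 0.45]
    - [0.4, -0.8, -135, 73, 204, 8, 0.45]
    - [0.4, -0.8, -135, 73, 204, 8, 0.45]
    - [0.4, -0.8, -135, 73, 204, 8, 0.45]
    - [0.4, -0.8, -135, 73, 204, 8, 0.45]
    - [0.4, -0.8, -135, 73, 204, 8, 0.45]
    - [0.4, -0.8, -135, 73, 204, 8, 0.45]
    - [0.4, -0.8, -135, 73, 204, 8, 0.45]
    - [0.4, -0.8, -135, 73, 204, 8, 0.45]
    - [0.4, -0.8, -135, 73, 204, 8, 0.45]
    - [0.4, -0.8, -135, 73, 204, 8, 0.45]
    - [0.4, -0.8, -135, 73, 204, 8, 0.45]

```text
t: 11.45
tool_pos: [0.536, -0.0624, 0.1852]
tool_rot: [-179.3, -0.1, 104.8]
wrist_force: [0.2, 0.3, -0.2]
opening: 0.0473
```

```bash
python3 -c "
from h import *
s=status.get_state();print(s['tool_pos'],s['tool_rot'],s['opening'])
crop('top',200,90,400,240,'t3.png',4)
im=snapshot('side')[:,:,::-1][100:260,160:372]; cv2.imwrite('pics/s3.png',cv2.resize(im,None,fx=3.7,fy=3.7,interpolation=cv2.INTER_CUBIC))"
```

```text
[ 0.53596036 -0.06241481  0.18524001] [-1.79307216e+02 -5.88605095e-02  1.04831174e+02] 0.04733965537169857
```

View pics/t3.png

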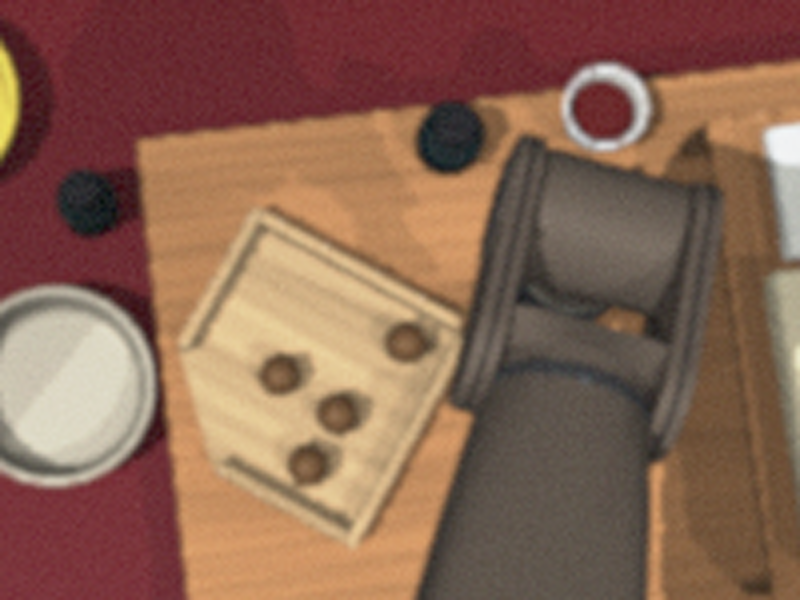

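View pics/s3.png

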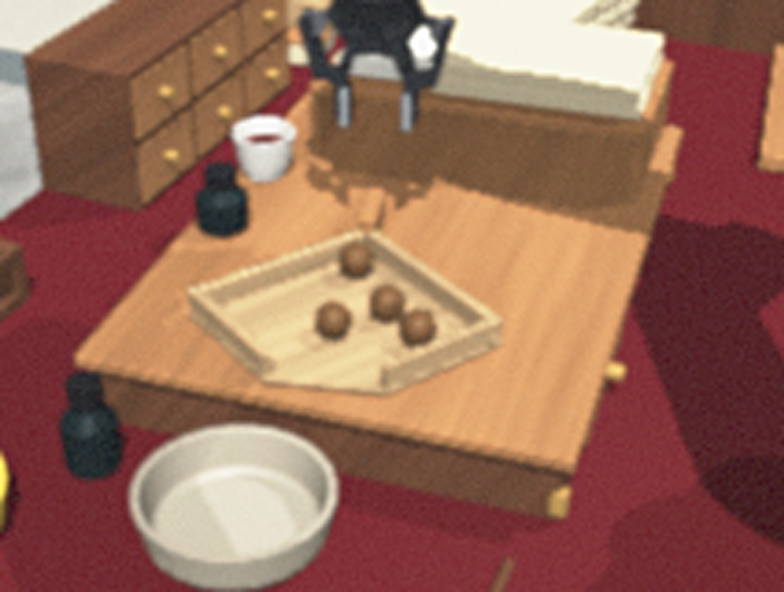

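All four galls are still in the tray, which now sits in the open. Its wall-top corners in the top view are (260,208), (183,345), (218,465) and (352,545). The handle is visible in the side view at (370,210).

```bash
cat >> h.py <<'E'
def fit(px,loc,z=.098,n='top'):
    w=ray(n,px,z,1)[:,:2]; l=np.array(loc,float)/1000
    lc=l-l.mean(0); wc=w-w.mean(0); th=np.arctan2((lc[:,0]*wc[:,1]-lc[:,1]*wc[:,0]).sum(),(lc*wc).sum())
    M=np.array([[np.cos(th),-np.sin(th)],[np.sin(th),np.cos(th)]]); c=w.mean(0)-M@l.mean(0)
    print('res mm',np.round((l@M.T+c-w)*1000,1).tolist()); return c,th,M
E
python3 -c "
from h import *
px=np.array([(260,208),(183,345),(218,465),(352,545)])/4+[200,90]
c,th,M=fit(px,[(95,95),(-25,95),(-95,25),(-95,-95)])
g=M@[.112,-.112]+c; print(c,np.degrees(th),'grip',g,'spout',M@[-.06,.06]+c)
print('desk',ray('top',np.array([(137,140),(187,600)])/4+[200,90],.07,1)[:,:2])
y=np.degrees(th)+135;print(y,goto([*g,.14],y),goto([*g,.0785],y))"
```

```text
res mm [[3.2, -0.3], [2.8, 1.5], [-2.8, 1.9], [-3.1, -3.0]]
[0.49632071 0.08315027] -31.005362220907358 grip [ 0.5346248  -0.07054032] spout [0.47580066 0.16548451]
desk [[0.68478382 0.20959346]
 [0.33037645 0.17784941]]
103.99463777909264 [-0.7 -0.   0.9 -7.5 -2.9 45.3] [ -0.7  -0.    0.9  -7.5  -2.1 106.8]
```

Call:
carry_out:
  steps:
    - [-0.7, 0, 0.9, -6.5, -2.5, 40, 0.45]
    - [-0.7, 0, 0.9, -6.5, -2.5, 75, 0.45]
    - [-0.7, 0, 0.9, -6.5, -2.5, 95, 0.45]
    - [-0.7, 0, 0.9, -6.5, -2.5, 104, 0.45]
    - [-0.7, 0, 0.9, -6.5, -2.5, 106, 0.45]
    - [-0.7, 0, 0.9, -6.5, -2.5, 106, 0.6]
    - [-0.7, 0, 0.9, -6.5, -2.5, 106, 0.7]
    - [-0.7, 0, 0.9, -6.5, -2.5, 106, 0.8]
    - [-0.7, 0, 0.9, -6.5, -2.5, 106, 0.9]
    - [-0.7, 0, 0.9, -6.5, -2.5, 106, 1]
    - [-0.7, 0, 0.9, -6.5, -2.5, 106, 1]
    - [-0.7, 0, 0.9, -6.5, -2.5, 106, 1]
  newtons: 40

```text
t: 12.75
tool_pos: [0.5358, -0.07, 0.0813]
tool_rot: [179.8, 0.1, 104.0]
wrist_force: [1.6, -0.1, 7.2]
opening: 0.0174
```

```bash
python3 -c "
from h import *
s=status.get_state();print(s['tool_pos'],s['tool_rot'],s['wrist_force'],s['opening'])
im=snapshot('top')[:,:,::-1][100:230,170:370];cv2.imwrite('pics/t4.png',cv2.resize(im,None,fx=4,fy=4,interpolation=cv2.INTER_CUBIC))"
```

```text
[ 0.53580275 -0.06996791  0.0812589 ] [1.79762775e+02 5.57785982e-02 1.04015230e+02] [ 1.60363187 -0.1286511   7.15875264] 0.017395711475541982
```

View pics/t4.png

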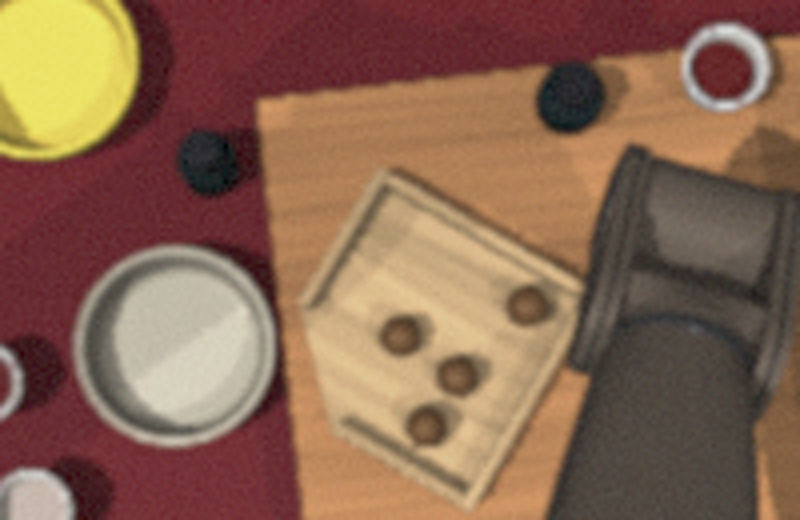

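Call:
carry_out:
  steps:
    - [0, 0, 0, 0.5, 0.5, -1, 1]
    - [0, 0, 0, 2, 1.5, -1, 1]
    - [0, 0, 0, 5, 4, -1, 1]
    - [0, 0, 0, 9, 7, -1, 1]
    - [0, 0, 0, 14, 11, -1, 1]
    - [0, 0, 0, 19, 15, -1, 1]
    - [0, 0, 0, 24, 19, -1, 1]
    - [0, 0, 0, 29, 23, -1, 1]
    - [0, 0, 0, 34, 27, -1, 1]
    - [0, 0, 0, 39, 31, -1, 1]
    - [0, 0, 0, 44, 35, -1, 1]
    - [0, 0, 0, 49, 38.5, -1, 1]
    - [0, 0, 0, 54, 42, -1, 1]
    - [0, 0, 0, 58, 45.5, -1, 1]
    - [0, 0, 0, 61, 48, -1, 1]
    - [0, 0, 0, 63, 49.5, -1, 1]
    - [0, 0, 0, 64, 50, -1, 1]
    - [0, 0, 0, 64, 50, -1, 1]

```text
t: 14.6
tool_pos: [0.5672, 0.0033, 0.0813]
tool_rot: [-180.0, 0.1, 104.2]
wrist_force: [-1.9, -4.8, 6.7]
opening: 0.0172
```

```bash
python3 -c "
from h import *
s=status.get_state();print(s['tool_pos'],s['tool_rot'],s['wrist_force'],s['opening'])
im=snapshot('top')[:,:,::-1][100:230,170:370];cv2.imwrite('pics/t5.png',cv2.resize(im,None,fx=4,fy=4,interpolation=cv2.INTER_CUBIC))"
```

```text
[0.5672089  0.00325958 0.08128803] [-1.79973146e+02  1.28598111e-01  1.04186619e+02] [-1.86762268 -4.7688775   6.66641767] 0.01716777475596184
```

View pics/t5.png

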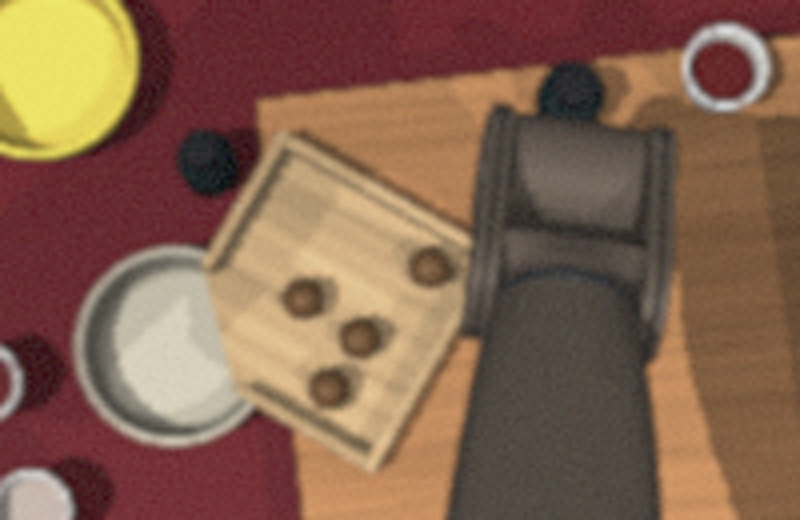

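The spout now overlaps the bowl, about 40 mm short of its centre and pointing at it, with all four galls in. I release, pause and regrip.

Call:
carry_out:
  steps:
    - [0, 0, 0, 0, 0, 0, 0.5]
    - [0, 0, 0, 0, 0, 0, 0.5]
    - [0, 0, 0, 0, 0, 0, 0.5]
    - [0, 0, 0, 0, 0, 0, 0.5]
    - [0, 0, 0, 0, 0, 0, 0.5]
    - [0, 0, 0, 0, 0, 0, 0.5]
    - [0, 0, 0, 0, 0, 0, 0.5]
    - [0, 0, 0, 0, 0, 0, 0.5]
    - [0, 0, 0, 0, 0, 0, 0.5]
    - [0, 0, 0, 0, 0, 0, 0.5]

```text
t: 15.65
tool_pos: [0.567, 0.0046, 0.0803]
tool_rot: [180.0, -0.0, 104.1]
wrist_force: [0.3, -0.3, 0.4]
opening: 0.0428
```

```bash
python3 -c "
from h import *
s=status.get_state();print(s['tool_pos'],s['tool_rot'],s['wrist_force'],s['opening'])
A=R.from_euler('xyz',s['tool_rot'],degrees=True)
# pivot in tool frame: spout underside edge: 243mm along tool x
a=np.radians(104.2); 
piv=s['tool_pos']*0+np.array([*(s['tool_pos'][:2]+.225*np.array([np.cos(a),np.sin(a)])),.074])
pt=A.inv().apply(piv-s['tool_pos'])*1000; print(pt)
for t in range(0,34,2):
  for sg in(1,):
    Q=R.from_rotvec([0,t,0],degrees=True); print(t,np.round(pt-Q.apply(pt),1), np.round(A.apply(Q.apply([0,0,1])),2))"
```

```text
[0.56697683 0.0045747  0.08032133] [ 1.79994905e+02 -4.62904501e-02  1.04057081e+02] [ 0.25465924 -0.31175617  0.37302185] 0.04283732982124018
[224.99411945  -0.56182012   6.50306037]
0 [0. 0. 0.] [-0.  0. -1.]
2 [-0.1  0.   7.9] [-0.01  0.03 -1.  ]
4 [ 0.1  0.  15.7] [-0.02  0.07 -1.  ]
6 [ 0.6 -0.  23.6] [-0.03  0.1  -0.99]
8 [ 1.3 -0.  31.4] [-0.03  0.14 -0.99]
10 [ 2.3  0.  39.2] [-0.04  0.17 -0.98]
12 [ 3.6 -0.  46.9] [-0.05  0.2  -0.98]
14 [ 5.1 -0.  54.6] [-0.06  0.24 -0.97]
16 [ 6.9  0.  62.3] [-0.07  0.27 -0.96]
18 [ 9.   0.  69.8] [-0.08  0.3  -0.95]
20 [11.3 -0.  77.3] [-0.08  0.33 -0.94]
22 [13.9  0.  84.8] [-0.09  0.36 -0.93]
24 [16.8  0.  92.1] [-0.1   0.4  -0.91]
26 [19.9  0.  99.3] [-0.11  0.43 -0.9 ]
28 [ 23.3   0.  106.4] [-0.11  0.46 -0.88]
30 [ 26.9   0.  113.4] [-0.12  0.49 -0.87]
32 [ 30.7   0.  120.2] [-0.13  0.51 -0.85]
```

Call:
carry_out:
  steps:
    - [0, 0, 0, 0, 0, 0, 0.7]
    - [0, 0, 0, 0, 0, 0, 0.8]
    - [0, 0, 0, 0, 0, 0, 0.9]
    - [0, 0, 0, 0, 0, 0, 1]
    - [0, 0, 0, 0, 0, 0, 1]
    - [0, 0, 0, 0, 0, 0, 1]
    - [0, -1, 0, 0.2, 0, -3.9, 1]
    - [0, -2, 0, 0.4, 0, -7.9, 1]
    - [0, -3, 0, 0.7, 0, -11.8, 1]
    - [0, -4, 0, 1, 0, -15.7, 1]
    - [0, -4, 0, 1, 0, -15.7, 1]
  newtons: 80

```text
t: 16.75
tool_pos: [0.5666, 0.006, 0.0963]
tool_rot: [180.0, 4.0, 104.1]
wrist_force: [1.3, 0.2, -2.9]
opening: 0.0171
```

Call:
carry_out:
  steps:
    - [0, 0, 0, 0, 0, 0, 1]

```text
t: 16.85
tool_pos: [0.5665, 0.0058, 0.0958]
tool_rot: [-180.0, 4.0, 104.1]
wrist_force: [0.3, 1.1, -2.8]
opening: 0.0174
```

Call:
carry_out:
  steps:
    - [0, -1, 0, 0.2, 0, -3.9, 1]
    - [0, -2, 0, 0.4, 0, -7.9, 1]
    - [0, -3, 0, 0.7, 0, -11.8, 1]
    - [0, -4, 0, 1, 0, -15.7, 1]
    - [0, -5, 0, 1.5, 0, -19.6, 1]
    - [0, -6, 0, 1.9, 0, -23.5, 1]
    - [0, -7, 0, 2.5, 0, -27.4, 1]
    - [0, -8, 0, 3.1, 0, -31.2, 1]
    - [0, -9, 0, 3.8, 0, -35.1, 1]
    - [0, -10, 0, 4.5, 0, -39, 1]
    - [0, -10, 0, 4.5, 0, -39, 1]
    - [0, -10, 0, 4.5, 0, -39, 1]
    - [0, -10, 0, 4.5, 0, -39, 1]
    - [0, -10, 0, 4.5, 0, -39, 1]
    - [0, -10, 0, 4.5, 0, -39, 1]

```text
t: 18.35
tool_pos: [0.5649, 0.0123, 0.1344]
tool_rot: [-180.0, 14.0, 104.0]
wrist_force: [0.1, -0.5, -3.3]
opening: 0.0168
```

Call:
carry_out:
  steps:
    - [0, -1, 0, 0.2, 0, -3.9, 1]
    - [0, -2, 0, 0.4, 0, -7.9, 1]
    - [0, -3, 0, 0.7, 0, -11.8, 1]
    - [0, -4, 0, 1, 0, -15.7, 1]
    - [0, -5, 0, 1.5, 0, -19.6, 1]
    - [0, -6, 0, 1.9, 0, -23.5, 1]
    - [0, -7, 0, 2.5, 0, -27.4, 1]
    - [0, -8, 0, 3.1, 0, -31.2, 1]
    - [0, -9, 0, 3.8, 0, -35.1, 1]
    - [0, -10, 0, 4.5, 0, -39, 1]
    - [0, -10, 0, 4.5, 0, -39, 1]
    - [0, -10, 0, 4.5, 0, -39, 1]
    - [0, -10, 0, 4.5, 0, -39, 1]
    - [0, -10, 0, 4.5, 0, -39, 1]
    - [0, -10, 0, 4.5, 0, -39, 1]

```text
t: 19.85
tool_pos: [0.5616, 0.0256, 0.1712]
tool_rot: [-180.0, 24.0, 104.0]
wrist_force: [0.0, 0.0, -2.7]
opening: 0.0169
```

```bash
python3 -c "
from h import *
a=cv2.resize(snapshot('side')[:,:,::-1][110:270,160:310],None,fx=2.6,fy=2.6,interpolation=cv2.INTER_CUBIC)
b=cv2.resize(snapshot('top')[:,:,::-1][100:260,170:320],None,fx=2.6,fy=2.6,interpolation=cv2.INTER_CUBIC)
cv2.imwrite('pics/c6.png',np.hstack([a,b]))"
```

```text
(no output)
```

View pics/c6.png

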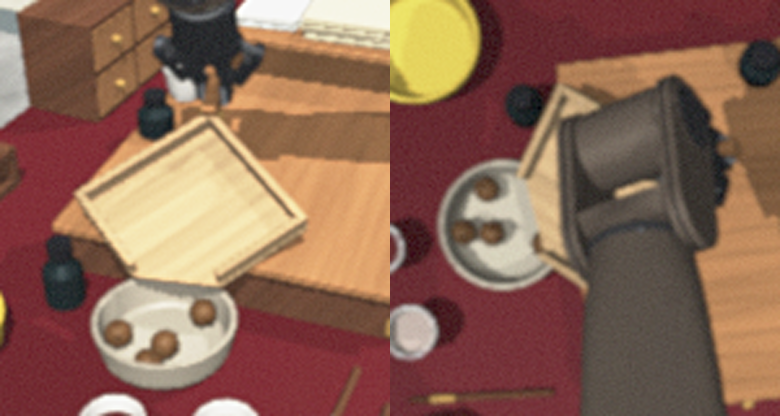

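All four galls are in the bowl and the tray is empty. I lower it back.

Call:
carry_out:
  steps:
    - [0, 2, 0, -0.1, 0, 7.9, 1]
    - [0, 4, 0, 0.1, 0, 15.7, 1]
    - [0, 6, 0, 0.6, 0, 23.6, 1]
    - [0, 8, 0, 1.3, 0, 31.4, 1]
    - [0, 10, 0, 2.3, 0, 39.2, 1]
    - [0, 12, 0, 3.6, 0, 46.9, 1]
    - [0, 14, 0, 5.1, 0, 54.6, 1]
    - [0, 16, 0, 6.9, 0, 62.3, 1]
    - [0, 18, 0, 9, 0, 69.8, 1]
    - [0, 20, 0, 11.3, 0, 77.3, 1]
    - [0, 22, 0, 13.9, 0, 84.8, 1]
    - [0, 23, 0, 15.3, 0, 88.5, 1]
    - [0, 24, 0, 16.8, 0, 92.1, 1]
    - [0, 24, 0, 16.8, 0, 92.1, 1]
    - [0, 24, 0, 16.8, 0, 92.1, 1]

```text
t: 21.45
tool_pos: [0.5674, 0.0043, 0.0809]
tool_rot: [179.9, 0.0, 104.1]
wrist_force: [0.7, -0.9, -1.2]
opening: 0.0166
```

Call:
carry_out:
  steps:
    - [0, 0, 0, 0, 0, 0, 0.7]
    - [0, 0, 0, 0, 0, 0, 0.45]
    - [0, 0, 0, 0, 0, 0, 0.45]
    - [0, 0, 0, 0, 0, 0, 0.45]
    - [0, 0, 0, 0, 0, -10, 0.45]
    - [0, 0, 0, 0, 0, -40, 0.45]
    - [0, 0, 0, 0, 0, -80, 0.45]
    - [0, 0, 0, 0, 0, -120, 0.45]
    - [0, 0, 0, -50, 0, -150, 0.45]
    - [0, 0, 0, -100, 0, -150, 0.45]
    - [0, 0, 0, -100, 0, -150, 0.45]
    - [0, 0, 0, -100, 0, -150, 0.45]
    - [0, 0, 0, -100, 0, -150, 0.45]

```text
t: 22.75
tool_pos: [0.5907, -0.0919, 0.2298]
tool_rot: [-179.9, -0.1, 104.1]
wrist_force: [-0.7, 0.4, 0.4]
opening: 0.047
```

```bash
python3 -c "
from h import *
a=cv2.resize(snapshot('side')[:,:,::-1][110:290,160:310],None,fx=2.6,fy=2.6,interpolation=cv2.INTER_CUBIC)
b=cv2.resize(snapshot('top')[:,:,::-1][90:270,150:300],None,fx=2.6,fy=2.6,interpolation=cv2.INTER_CUBIC)
cv2.imwrite('pics/c7.png',np.hstack([a,b]));s=status.get_state();print(s['tool_pos'],s['wrist_force'])"
```

```text
[ 0.59068678 -0.09126442  0.22962478] [ 0.54501685  0.33603387 -0.38915507]
```

View pics/c7.png

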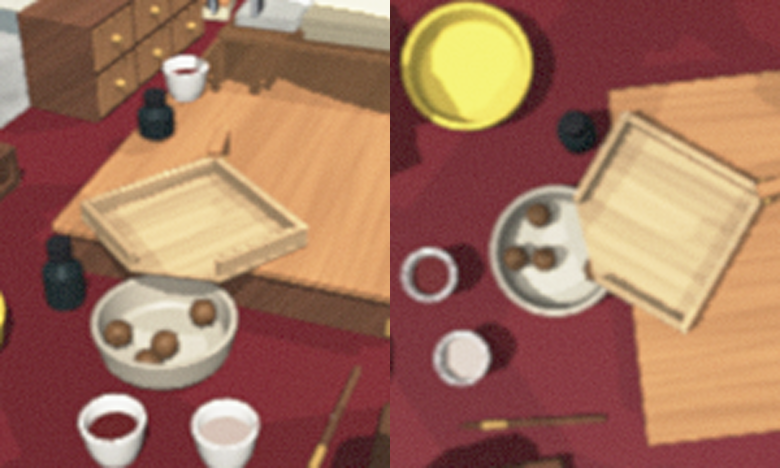

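The tray lies empty on the desk, all four galls are in the bowl, and the cups and bottles stand where they were.

```bash
python3 -c "
from workcell import job_done
print(job_done())"
```

```text
the job is handed in; nothing more can be done
None
```

The job is handed in at about 23 s of the 56 s allowed. All four galls are in the stoneware bowl and the tray lies empty on the desk; the hand-in gave no verdict.

- **Drawing out:** I pinched the tray's front wall, slid it from under the shelf and turned it so the spout faced the bowl. I did the last slide by the handle, because the tall ink bottle left little room for the fingers at the front wall.
- **Placing and tipping:** I let go with the spout about 40 mm short of the bowl's centre and all four galls still in the tray. Then I took the handle afresh and tipped the tray about the spout to 24° in steps.
- **Setting down:** I lowered the tray, released it and moved the arm clear.

**Last checks:** The final pictures from both cameras show the four galls in the bowl, the tray lying flat and the gripper well clear. The bowl, cups and ink bottles look unmoved. I judged these from the pictures and did not measure them. One gall is partly hidden under the spout in the top view, and the pen case is mostly outside the last crops.

The one disagreement was the tray position fitted before the handle grasp: it was off by 3–4 mm at the corners and differed by about 7 mm from where the gripper should have left the tray. Both were well within the handle grip's tolerance.

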